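Set the preload of a board fixture's spring hold-down

TASK

The spring hold-down of the board fixture has gone slack. Test it as found by pressing down with 12 N (within 1 N, held steady for about a second) on the round steel boss halfway along its tongue, and see how far the tongue goes down; then push the adjuster slide towards the tongue until a 12 N press on the boss takes it down 8 mm (within 1 mm) from its raised stop, finishing with such a press held steady for about a second. Never press the boss harder than 20 N, leave everything else where it stands, and finish with the tongue sprung back up, the adjuster left as set and the hand clear.

Things in the scene. Friction and masses are not known exactly. Their poses are not given: they have to be found in the camera images.
- fixture: aluminium plate 190 x 330 x 12 mm fixed to the bench, turned up to 0.4 rad either way. Origin at bench height under the tongue's centre line. Its y axis runs along the tongue: adjuster (y about -143 mm), white root block (y -30 mm, 44 mm wide, top 95 mm above the bench), boss (y +40 mm), tip (y +114 mm), all at x 0. The circuit board lies on its +x side
- tongue (a joint): steel spring tongue, 20 mm wide, 3 mm thick, a cantilever from the root block; raised, it lies level, its top 81.5 mm above the bench. Value in rad: 0 = against its raised stop, growing as it is pressed down, hard end at 0.36. The boss is 70 mm from the root, so 8 mm down at the boss is 0.114 rad
- boss: round steel boss on the tongue at mid-span, 18 mm across, 10.5 mm high: the one place to press; origin at the centre of its underside. The spring is preloaded upwards against the stop: pressed here it does not move until the preload is exceeded, then yields about 1 mm per 0.58 N. Preload as found is unknown (about 0.5 to 6 N); 8 mm at 12 N means about 7.3 N
- boss_top (a point): centre of the boss's flat top, 92 mm above the bench when the tongue is raised
- adjuster (a joint): the adjuster slide on its rail behind the tongue's root, in m: 0 = fully backed off (as found), growing to 0.045 as it is slid along the fixture's +y towards the tongue. Every 10 mm adds about 2 N of preload, that is, takes about 3.5 mm off the tongue's travel at a given load. Stiff: 8 to 15 N to move; stays where it is left
- adjuster_grip (a point): grip point in the adjuster's upright black fin, 19 mm below its top and 67 mm above the bench; the fin is 12 mm thick along the slide (the fixture's y), 30 mm wide, from 40 to 86 mm above the bench. With the adjuster at 0 it is at fixture y -143 mm. 40 mm or more free on both sides of it along the slide
- circuit_board: loose green circuit board 76 x 124 x 2 mm lying on four white blocks of the fixture, beside the tongue; origin: centre of its underside. Leave alone
- nylon_block: loose white nylon block 26 x 22 x 30 mm high standing on the fixture plate, near the tongue's root; origin: centre of its underside. Leave alone
- dowel: loose steel dowel, 14 mm across, 30 mm high, standing on the fixture plate near the tongue's tip end; origin: centre of its underside. Leave alone
- screwdriver: loose screwdriver lying on the bench to the left; leave alone
- flux_bottle: white bottle, 48 mm across, 110 mm high, on the bench to the left; leave alone
- wire_spool: grey flanged spool, 60 mm across, 40 mm high, on the bench to the right; leave alone
- screw_tray: small black two-compartment tray 100 x 140 x 35 mm on the bench to the right; leave alone

How it is judged (in metres and radians):
On the way, in this order (a step that is already met when the one before it is completed fails the run):
1. the boss is pressed with 11 to 13 N for 0.3 s with the spring still slack (it goes down more than 9.3 mm) (contact force between the fingers and boss between 11 and 13 N and value of joint tongue above 0.1329 rad), for 0.3 s.
2. the boss is pressed with 11 to 13 N for 0.4 s while the tongue is 7 to 9 mm down at the boss (0.100 to 0.129 rad) (contact force between the fingers and boss between 11 and 13 N and value of joint tongue between 0.1 and 0.129 rad), for 0.4 s.
At the end, for the whole second after the job is handed in: After both presses the tongue is back against its raised stop (under 0.015 rad, 1 mm at the boss), nothing touches the boss, and the adjuster stands where it was set, between 7 and 43 mm (value of joint tongue below 0.015 rad and value of joint adjuster between 0.007 and 0.043 m and contact force between anything else and boss below 0.5 N).
It fails at once if the boss is pressed with more than 20 N (contact force between anything else and boss above 20 N).
It fails at once if any of the loose bystanders is moved more than 20 mm (distance of any of circuit_board, nylon_block, dowel, screwdriver, flux_bottle, wire_spool, screw_tray from where it was at the start of the episode above 0.02 m).
It also fails if it takes over 72 s, if anything falls off the work surface, if the arm or the gripper's body presses on something with over 40 N, if the wrist force passes 120 N, or if a joint passes its speed limit or range.

ROBOT

A 6-joint arm with a two-finger parallel gripper is mounted at the origin on the work surface. World frame = base frame: x ahead of the robot, y to its left, z up, the work surface at z = 0. Lengths are in m, angles in degrees, forces in N, time in s.
With the tool pointing down it reaches from about 0.375 to 0.9 m from the base axis. Payload 3.1 kg.
Tool frame: the origin (TCP) lies at the very end of the fingers, on their centre line; the grasp point (between the pads) lies 19 mm behind it (bot.tcp_to_grasp is the distance from the TCP to the grasp point, in m); z points along the fingers, y is the direction in which the jaws open and shut (so a half turn about z gives the same grasp; the last joint's range is limited). The gripper opens to 87 mm and grips with 3 to 60 N. Pads are 19 mm wide; open, the fingers measure 117 mm over their backs; the gripper's body (75 mm by 190 mm) begins 51 mm behind the grasp point.
Start: joints at [58.585, 30.224, 82.088, -0, 67.689, -10.227], TCP at [0.226, 0.583, 0.223] pointing down, gripper open.
Joint ranges: [-176.69, 176.69], [-43.24, 126.21], [12.49, 139.97], [-82, 262], [0, 151.66], [-163.58, 163.58]. Speed limits (degrees/s): [159.86, 159.86, 180, 180, 180, 180].

INTERFACE

Orientations are given as a 3x3 rotation matrix whose columns are the frame's x, y, z axes.
In Python, from rig import telemetry, eyes, order, bot gives the robot as it stands. The module is installed in compiled form; this text tells all that it offers.
- The arm moves only by the tool servo_tool, never from a script. Its argument "targets" is a list of rows, each a list of 2 entries, a list of its own where there are three numbers: the shift along the tool's x, y, z in m, then the turn, a rotation vector about the tool's x, y, z in rad. In form: [[[tx, ty, tz], [wx, wy, wz]], ...]. A call has 1 to 12 rows; each row is the pose to reach, as a shift and turn from the pose commanded when the call began, along the tool's axes at that moment; what a row does not reach only later rows make up. A row lasts 1/8 s, in which the tool goes at most 62.5 mm and 10.7 degrees, less where a joint would pass 70% of its speed; a pose out of reach is approached as far as the arm can. A call with a gripper value outside its range is refused whole. "gripper" is the finger opening in m, from 0 to 0.087, set as the call begins (left out, the last holds). The fingers move at their own pace and stop on an object; the grip force is fixed at half the most. Time passes only in rows, so rows that repeat a pose let the fingers close. It gives the time, the measured TCP pose, the force and the opening at its end, in the units of the state.
- telemetry.read_state(): the state, without advancing time (a new reading comes with each control period).
- eyes.capture(name): name is "scene" or "top" or "wrist"; returns a dict with "pixels" (420x560x3 uint8, blue, green, red), "intrinsics" (3x3 intrinsics, pixels), "extrinsics" (4x4, takes a point from camera to world coordinates); the wrist camera has in their place "T_tool_cam" (4x4, takes a point from camera to tool coordinates, whose origin is the TCP and whose axes are the flange's). Camera axes: x right, y down, z forward; pixel columns grow to the right and rows downward; lengths in m; the calibration is good to about 2 mm. The wrist camera is an equidistant fisheye: a pixel r from the principal point sees the ray r / f radians off the axis. A picture is of the moment at which its call begins: read the wrist's pose just before it. There is no depth.
- order.hand_in(): hands the job in, once; it reports no verdict.
The state is a dict: "time_s": time; "joint_positions": joint angles; "qvel": joint speeds; "tau": joint torques, N m; "position": TCP position; "tcp_rot": TCP orientation; "force": force on the tool from outside, world axes, zero at the start; "moment": the same for the moment, N m; "opening": opening from 0.0 (shut) to 1.0 (fully open).
Only numpy, scipy, OpenCV 4.12 (cv2) and the standard library are available. Lean on these libraries where they do the work, as an engineer would, in place of code of your own. Each camera call takes 0.05 s, during which the arm holds its last target. There are 200 camera calls.

## Working session

There is one attempt and no reset: what is moved stays moved. The work goes in short steps, Python scripts to look and compute and a tool call to move; the robot and the scene stay as the last step left them, time stands still between calls to the robot, and variables do not carry over. Pictures are saved under pics/ and viewed, about 8 in all and at most 12, crops included, and the job is handed in when it is done.

Besides the shell and the picture viewer there is one more tool, called after "Call:" by a JSON object that holds its "fn" and its "kwargs". servo_tool: Moves the arm, as the interface text tells. Its arguments: {"type":"object","properties":{"targets":{"type":"array","items":{"type":"array"}},"gripper":{"type":"number"}},"required":["targets"]}

```bash
mkdir -p pics
python3 - <<'E'
from rig import telemetry, eyes, order, bot
import cv2,numpy as np
s=telemetry.read_state(); print(s)
a=eyes.capture("scene");b=eyes.capture("top")
for n,c in(("scene",a),("top",b)):
    print(n,c["intrinsics"].tolist(),np.round(c["extrinsics"],4).tolist()); cv2.imwrite(f"pics/{n}.png",c["pixels"])
E
```

```text
{'time_s': 0.0, 'joint_positions': array([ 5.85859531e+01,  3.02781213e+01,  8.21562259e+01, -1.46766508e-03,
        6.76884550e+01, -1.02278343e+01]), 'qvel': array([ 0.00944525, -0.05651545, -0.0638456 ,  0.04365379, -0.01103189,
        0.08966943]), 'tau': array([ 1.12576294e-03, -4.40028512e+01, -1.76597035e+01,  6.32883282e-02,
        5.80742606e-02, -1.77562965e-04]), 'position': array([0.22547424, 0.58213101, 0.22158158]), 'tcp_rot': array([[-9.32414121e-01,  3.61389960e-01, -1.09690349e-03],
       [ 3.61391448e-01,  9.32412371e-01, -1.84149229e-03],
       [ 3.57269562e-04, -2.11344496e-03, -9.99997703e-01]]), 'force': array([-0.32728858, -0.29987959,  0.48971903]), 'moment': array([ 0.00204821, -0.05795896,  0.05039647]), 'opening': 0.9985037826499277}
scene [[501.74667319518767, 0.0, 291.2382484732522], [0.0, 501.74667319518767, 219.7321940085895], [0.0, 0.0, 1.0]] [[-0.6826, 0.5823, -0.4415, 1.046], [0.7307, 0.5398, -0.4179, 0.47], [-0.005, -0.6079, -0.794, 1.0087], [0.0, 0.0, 0.0, 1.0]]
top [[432.9050542216638, 0.0, 281.80992915082714], [0.0, 432.9050542216638, 205.70764884434445], [0.0, 0.0, 1.0]] [[-0.0162, -0.9918, 0.1271, 0.3953], [-0.9999, 0.0158, -0.0045, -0.0108], [0.0024, -0.1271, -0.9919, 1.157], [0.0, 0.0, 0.0, 1.0]]
```

View pics/top.png

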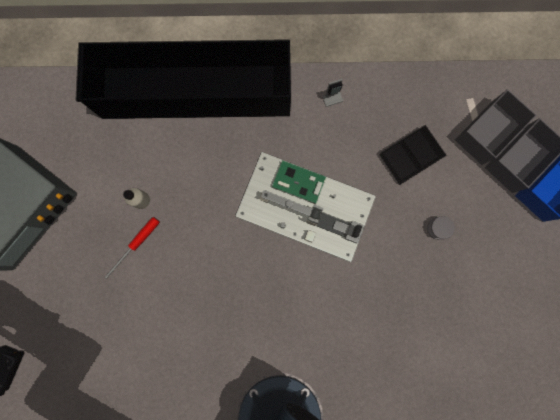

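View pics/scene.png

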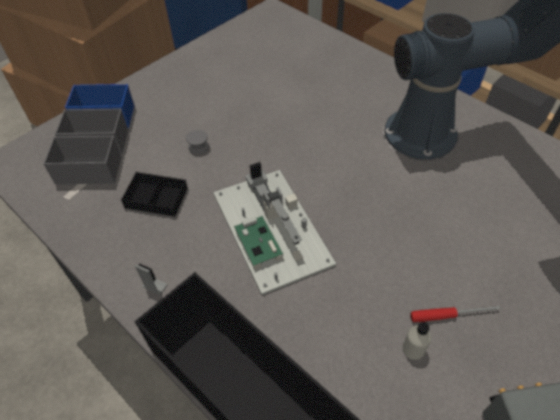

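Top view: plate corners at about (262,153), (376,196), (352,260), (237,216). The tongue tip is near (258,194), the fin near (356,231) and the boss near (290,206). In the scene view the fin is at (256,170). I'll get the fixture pose from the plate outline and enlarge both views.

```bash
cat > h.py <<'E'
import numpy as np,cv2
def ray(c,uv):
    K=c["intrinsics"];T=c["extrinsics"]
    d=T[:3,:3]@np.linalg.solve(K,[uv[0],uv[1],1.]);return T[:3,3],d
def onz(c,uv,z):
    o,d=ray(c,uv);return o+d*(z-o[2])/d[2]
def proj(c,p):
    T=np.linalg.inv(c["extrinsics"]);q=c["intrinsics"]@(T[:3,:3]@p+T[:3,3]);return q[:2]/q[2]
E
python3 - <<'E'
from h import *
from rig import eyes
cs={n:eyes.capture(n) for n in("top","scene")}
P=[]
for n,c in cs.items():
    im=c["pixels"];hsv=cv2.cvtColor(im,cv2.COLOR_BGR2HSV)
    m=((hsv[...,2]>140)&(hsv[...,1]<60)).astype(np.uint8)
    m=cv2.morphologyEx(m,cv2.MORPH_CLOSE,np.ones((5,5)))
    k=max(cv2.findContours(m,0,1)[0],key=lambda k:cv2.contourArea(cv2.convexHull(k)) if cv2.pointPolygonTest(cv2.convexHull(k),(306,206) if n=="top" else (275,230),False)>0 else 0)
    w=np.array([onz(c,p[0],.012)[:2] for p in cv2.convexHull(k)],np.float32)
    r=cv2.minAreaRect(w);print(n,r)
    (cx,cy),(W,H),a=r
    a=np.radians(a)
    ex=np.array([np.cos(a),np.sin(a)]);ey=np.array([-ex[1],ex[0]])
    long=ex if W>H else ey
    if long[1]<0: long=-long
    print("long axis",long,"yaw",np.arctan2(-long[0],long[1]))
    # crops
a=cs["top"]["pixels"][145:267,230:382];b=cs["scene"]["pixels"][155:295,205:340]
A=cv2.resize(a,None,fx=3.5,fy=3.5,interpolation=2)[:,:];B=cv2.resize(b,None,fx=3.5,fy=3.5,interpolation=2)
A=cv2.resize(A,(400,321));h=400*B.shape[0]//B.shape[1];B=cv2.resize(B,(400,h))
A=cv2.copyMakeBorder(A,0,h-321,0,0,0);cv2.imwrite("pics/crop.png",np.hstack([A,B]))
E
```

```text
top ((0.5409520864486694, -0.07898779213428497), (0.32936975359916687, 0.18858954310417175), 67.63687896728516)
long axis [0.3804752  0.92479112] yaw -0.3903100930428685
scene ((0.5381022095680237, -0.0793248862028122), (0.33082273602485657, 0.1913500428199768), 67.49327850341797)
long axis [0.38279181 0.92383463] yaw -0.39281639394474227
```

View pics/crop.png

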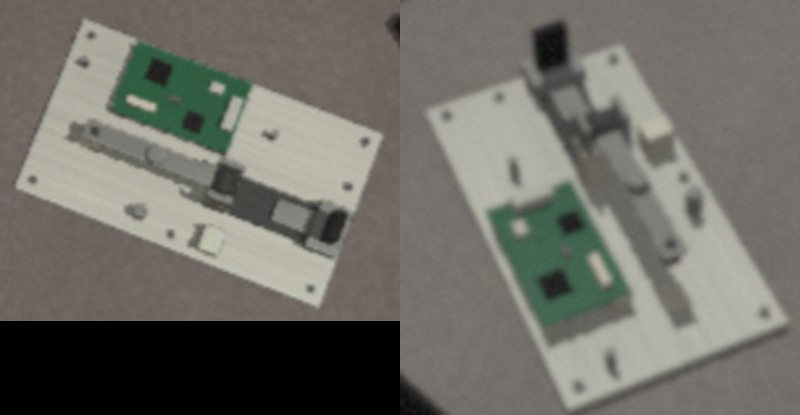

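Plate, boss, root block and fin are visible and both views agree: yaw is about -0.391, with the board on the far (+x) side. Next I'll triangulate the fin top and boss roughly and then go for a close look.

```bash
cat >> h.py <<'E'
def tri(r):
    A=0;b=0
    for o,d in r:
        d=d/np.linalg.norm(d);M=np.eye(3)-np.outer(d,d);A=A+M;b=b+M@o
    p=np.linalg.solve(A,b);return p,[np.linalg.norm(np.cross(p-o,d/np.linalg.norm(d))) for o,d in r]
E
python3 - <<'E'
from h import *
from rig import eyes,telemetry
t,s=eyes.capture("top"),eyes.capture("scene")
B=tri([ray(t,(292.7,204.7)),ray(s,(283.3,213))]);F=tri([ray(t,(357.3,227.8)),ray(s,(255.3,164.5))])
print("boss",B,"fin",F)
print(onz(t,(292.7,204.7),.092),onz(s,(283.3,213),.092),onz(t,(357.3,227.8),.086),onz(s,(255.3,164.5),.086))
st=telemetry.read_state();R=st["tcp_rot"]
for p in (onz(t,(292.7,204.7),.092),onz(t,(357.3,227.8),.086)): print(R.T@(p-st["position"]))
w=eyes.capture("wrist");print(w["intrinsics"],np.round(w["T_tool_cam"],4))
E
```

```text
boss (array([ 0.53346191, -0.04185981,  0.08925694]), [np.float64(0.0011394899933990735), np.float64(0.0011394899933989736)]) fin (array([ 0.47228133, -0.1985943 ,  0.09404945]), [np.float64(0.002294271411181743), np.float64(0.002294271411181705)])
[ 0.53380846 -0.04268194  0.092     ] [ 0.53436966 -0.03937002  0.092     ] [ 0.4742975  -0.20188039  0.086     ] [ 0.46609452 -0.2023796   0.086     ]
[-0.51323891 -0.47150486  0.13046951]
[-0.51529493 -0.64144589  0.13659481]
[[325.1922621    0.         278.71719661]
 [  0.         325.1922621  206.56892984]
 [  0.           0.           1.        ]] [[ 1.300e-03 -9.600e-01 -2.799e-01  7.730e-02]
 [ 1.000e+00  1.500e-03 -8.000e-04 -4.000e-04]
 [ 1.200e-03 -2.799e-01  9.600e-01 -1.613e-01]
 [ 0.000e+00  0.000e+00  0.000e+00  1.000e+00]]
```

Call:
{"fn": "servo_tool", "kwargs": {"targets": [[[-0.04,-0.044,0],[0,0,0.02]],[[-0.08,-0.088,0],[0,0,0.02]],[[-0.12,-0.13,0],[0,0,0.02]],[[-0.16,-0.175,0],[0,0,0.02]],[[-0.2,-0.22,0],[0,0,0.02]],[[-0.24,-0.26,0],[0,0,0.02]],[[-0.28,-0.305,0],[0,0,0.02]],[[-0.32,-0.35,0],[0,0,0.02]],[[-0.36,-0.39,0],[0,0,0.02]],[[-0.4,-0.43,0],[0,0,0.02]],[[-0.44,-0.45,0],[0,0,0.02]],[[-0.48,-0.47,0],[0,0,0.02]]], "gripper": 0.0}}

```text
time_s: 1.85
position: [0.5044, -0.0306, 0.2228]
tcp_rot: [[-0.925, 0.381, 0.001], [0.381, 0.925, 0.0], [-0.0, 0.0, -1.0]]
force: [0.4, 0.7, 0.2]
opening: 0.002
```

```bash
cat >> h.py <<'E'
def wray(c,pos,R,uv):
    K=c["intrinsics"];x=(np.array(uv,float)-K[:2,2])/K[0,0];r=np.hypot(*x)
    d=np.r_[x/r*np.sin(r),np.cos(r)];T=c["T_tool_cam"]
    return pos+R@T[:3,3],R@T[:3,:3]@d
def wproj(c,pos,R,p):
    T=c["T_tool_cam"];q=T[:3,:3].T@(R.T@(p-pos)-T[:3,3]);a=np.arctan2(np.hypot(*q[:2]),q[2]);
    return c["intrinsics"][:2,2]+c["intrinsics"][0,0]*a*q[:2]/np.hypot(*q[:2])
E
cat > wshot.py <<'E'
import sys,pickle;from h import *
from rig import eyes,telemetry
s=telemetry.read_state();w=eyes.capture("wrist");n=sys.argv[1]
pickle.dump((w,s["position"],s["tcp_rot"]),open(n+".pkl","wb"));cv2.imwrite(f"pics/{n}.png",w["pixels"]);print(s["time_s"],s["position"],s["force"],s["opening"])
E
python3 wshot.py w1
```

```text
1.85 [ 0.50438027 -0.03063574  0.22276703] [0.38478111 0.73953098 0.15832566] 0.001657724194593214
```

View pics/w1.png

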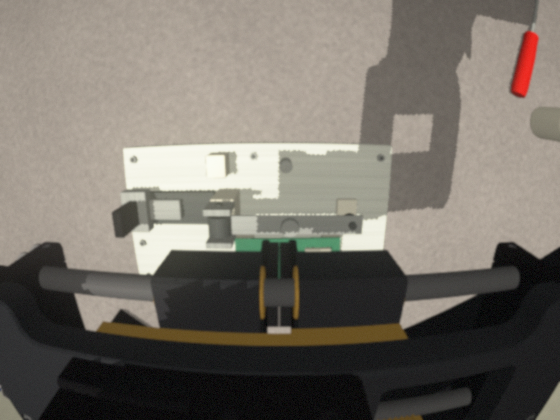

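The wrist view shows the boss at (291,224), the tongue tip at (362,224), the root block at (220,222) and the fin at (124,215). I'll take a second view from a shifted place.

Call:
{"fn": "servo_tool", "kwargs": {"targets": [[[0,-0.04,0],[0,0,0]],[[0,-0.08,0],[0,0,0]],[[0,-0.12,0],[0,0,0]],[[0,-0.12,0],[0,0,0]],[[0,-0.12,0],[0,0,0]]]}}

```text
time_s: 2.52
position: [0.4579, -0.1396, 0.2226]
tcp_rot: [[-0.925, 0.381, 0.0], [0.381, 0.925, 0.0], [-0.0, 0.0, -1.0]]
force: [-0.5, 0.5, 0.6]
opening: 0.005
```

```bash
python3 wshot.py w2
python3 - <<'E'
import cv2,numpy as np
a=cv2.imread("pics/w1.png")[185:245,105:375];b=cv2.imread("pics/w2.png")[180:250,180:450]
f=lambda i:cv2.resize(i,(800,i.shape[0]*800//270),interpolation=2)
cv2.imwrite("pics/c12.png",np.vstack([f(a),f(b)]))
E
```

```text
2.525 [ 0.45794035 -0.13958928  0.22262537] [-0.50274434  0.52101745  0.61466357] 0.005189364828786917
```

View pics/c12.png

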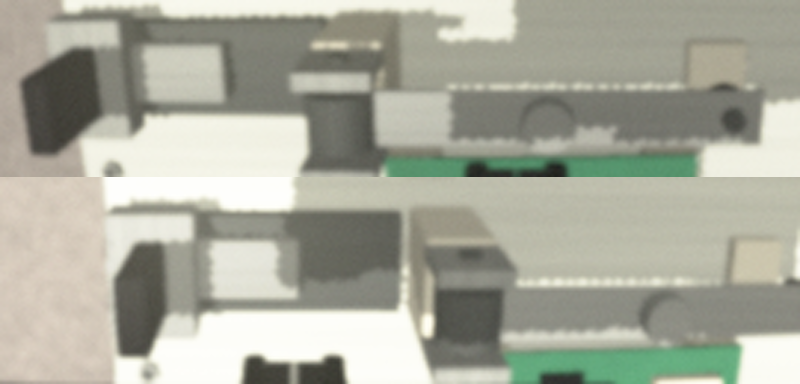

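Run:
```python
import pickle;from h import *
A=pickle.load(open("w1.pkl","rb"));B=pickle.load(open("w2.pkl","rb"))
ex=np.array([.924,-.382,0]);ey=np.array([.382,.924,0])
for n,a,b,z in(("boss",(289.6,226.2),(406.1,227.2),.092),("fin1",(112.4,212),(218.8,213.75),.086),("fin2",(115.1,236.6),(219.8,239.4),.086)):
    ra,rb=wray(*A,a),wray(*B,b);p,e=tri([ra,rb]);print(n,p,e[0])
    for o,d in(ra,rb):
        q=o+d*(z-o[2])/d[2];print("  z-plane",q,"x,y fix dir",q@ex,q@ey)
```

```text
boss [ 0.5341181  -0.03223379  0.09066733] 0.00017344525718750127
  z-plane [ 0.53348798 -0.03202414  0.092     ] x,y fix dir 0.505176118544751 0.17420210672864514
  z-plane [ 0.53362511 -0.03263856  0.092     ] x,y fix dir 0.5055375342895211 0.17368675983562964
fin1 [ 0.45214555 -0.20151234  0.08256544] 0.00016182154179465632
  z-plane [ 0.45206777 -0.19932549  0.086     ] x,y fix dir 0.4938529525142889 -0.011486861354291694
  z-plane [ 0.45124422 -0.2004023   0.086     ] x,y fix dir 0.4935033409589289 -0.012796435432528286
fin2 [ 0.47693069 -0.21193423  0.0844844 ] 0.0006123645716417256
  z-plane [ 0.47726296 -0.2112465   0.086     ] x,y fix dir 0.521687133771354 -0.012877312157789644
  z-plane [ 0.47588131 -0.21112855  0.086     ] x,y fix dir 0.5203654392725774 -0.013296119065187462
```

Call:
{"fn": "servo_tool", "kwargs": {"targets": [[[-0.01,0.04,0],[0,0,0]],[[-0.02,0.08,0.02],[0,0,0]],[[-0.029,0.128,0.05],[0,0,0]],[[-0.029,0.128,0.08],[0,0,0]],[[-0.029,0.128,0.105],[0,0,0]],[[-0.029,0.128,0.12],[0,0,0]],[[-0.029,0.128,0.12],[0,0,0]],[[-0.029,0.128,0.12],[0,0,0]],[[-0.029,0.128,0.12],[0,0,0]]]}}

```text
time_s: 3.7
position: [0.5341, -0.0329, 0.1036]
tcp_rot: [[-0.925, 0.38, 0.002], [0.38, 0.925, -0.001], [-0.002, 0.0, -1.0]]
force: [1.6, 0.3, 0.2]
opening: 0.003
```

Run:
```python
from h import *
from rig import eyes,telemetry
s=telemetry.read_state();p=s["position"];print(p,s["force"],p@[.924,-.382,0],p@[.382,.924,0])
a,b=eyes.capture("scene")["pixels"],eyes.capture("top")["pixels"]
f=lambda i:cv2.resize(i,(400,400),interpolation=2)
cv2.imwrite("pics/chk.png",np.hstack([f(a[140:300,200:360]),f(b[150:270,240:360])]))
```

```text
[ 0.5341468  -0.03287751  0.10359524] [1.58666008 0.32983504 0.19519211] 0.5061108470250858 0.17366525954633363
```

View pics/chk.png

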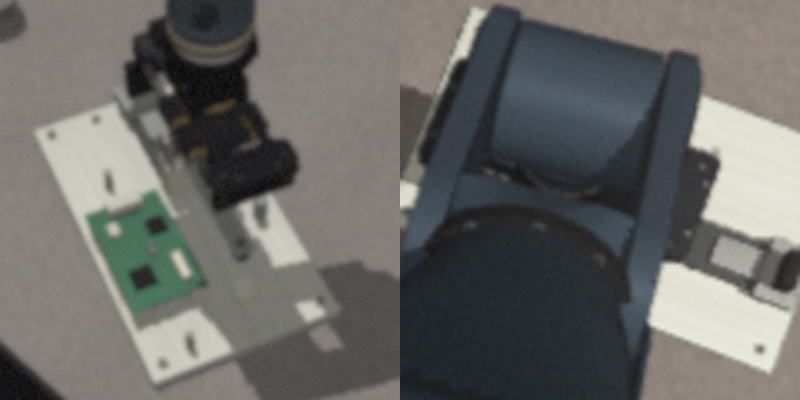

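The hand is over the tongue (fingers hide the boss), with the board, dowel and block undisturbed. Lowering slowly.

Call:
{"fn": "servo_tool", "kwargs": {"targets": [[[0,0,0.004],[0,0,0]],[[0,0,0.008],[0,0,0]],[[0,0,0.009],[0,0,0]],[[0,0,0.009],[0,0,0]],[[0,0,0.009],[0,0,0]],[[0,0,0.009],[0,0,0]]]}}

```text
time_s: 4.55
position: [0.5335, -0.0326, 0.0936]
tcp_rot: [[-0.925, 0.38, 0.0], [0.38, 0.925, -0.0], [-0.0, 0.0, -1.0]]
force: [-0.5, -0.8, -0.0]
opening: 0.005
```

Call:
{"fn": "servo_tool", "kwargs": {"targets": [[[0,0,0.002],[0,0,0]],[[0,0,0.004],[0,0,0]],[[0,0,0.006],[0,0,0]],[[0,0,0.006],[0,0,0]],[[0,0,0.006],[0,0,0]],[[0,0,0.006],[0,0,0]]]}}

```text
time_s: 5.3
position: [0.5339, -0.0322, 0.0881]
tcp_rot: [[-0.925, 0.38, 0.001], [0.38, 0.925, 0.0], [-0.001, 0.001, -1.0]]
force: [0.8, 1.7, 5.4]
opening: 0.003
```

Call:
{"fn": "servo_tool", "kwargs": {"targets": [[[0,0,0.002],[0,0,0]],[[0,0,0.004],[0,0,0]],[[0,0,0.006],[0,0,0]],[[0,0,0.008],[0,0,0]],[[0,0,0.008],[0,0,0]],[[0,0,0.008],[0,0,0]],[[0,0,0.008],[0,0,0]]]}}

```text
time_s: 6.18
position: [0.5341, -0.0319, 0.0808]
tcp_rot: [[-0.925, 0.38, 0.002], [0.38, 0.925, 0.001], [-0.002, 0.001, -1.0]]
force: [-0.4, 3.9, 10.8]
opening: 0.009
```

```bash
cat > st.py <<'E'
from rig import telemetry,eyes
import numpy as np
F=[];Z=[]
for i in range(5):
    s=telemetry.read_state();F.append(s["force"]);Z.append(s["position"]);eyes.capture("wrist")
print(s["time_s"],np.mean(F,0),np.std(F,0),np.mean(Z,0))
E
python3 st.py
```

```text
6.375 [-0.84371586  4.0165677  10.67560573] [0.31758465 0.17514264 0.25522548] [ 0.53409807 -0.03188741  0.08078553]
```

Call:
{"fn": "servo_tool", "kwargs": {"targets": [[[0,0,0.0006],[0,0,0]],[[0,0,0.0013],[0,0,0]],[[0,0,0.0013],[0,0,0]],[[0,0,0.0013],[0,0,0]],[[0,0,0.0013],[0,0,0]]]}}

```text
time_s: 7.05
position: [0.5341, -0.0319, 0.0796]
tcp_rot: [[-0.925, 0.38, 0.002], [0.38, 0.925, 0.001], [-0.002, 0.001, -1.0]]
force: [-0.5, 4.0, 12.2]
opening: 0.005
```

```bash
python3 st.py
```

```text
7.25 [-0.50382475  4.22060524 11.73482794] [0.36754855 0.3693131  0.27892906] [ 0.53412009 -0.03189013  0.07959948]
```

Call:
{"fn": "servo_tool", "kwargs": {"targets": [[[0,0,0],[0,0,0]],[[0,0,0],[0,0,0]],[[0,0,0],[0,0,0]],[[0,0,0],[0,0,0]],[[0,0,0],[0,0,0]],[[0,0,0],[0,0,0]]]}}

```text
time_s: 8.05
position: [0.5341, -0.0319, 0.0796]
tcp_rot: [[-0.925, 0.38, 0.002], [0.38, 0.925, 0.001], [-0.002, 0.001, -1.0]]
force: [-0.6, 4.2, 12.6]
opening: 0.009
```

Call:
{"fn": "servo_tool", "kwargs": {"targets": [[[0,0,-0.003],[0,0,0]],[[0,0,-0.006],[0,0,0]],[[0,0,-0.009],[0,0,0]],[[0,0,-0.011],[0,0,0]],[[0,0,-0.0115],[0,0,0]],[[0,0,-0.0115],[0,0,0]],[[0,0,-0.0115],[0,0,0]]]}}

```text
time_s: 8.93
position: [0.5337, -0.0324, 0.0898]
tcp_rot: [[-0.925, 0.38, 0.001], [0.38, 0.925, 0.0], [-0.001, 0.001, -1.0]]
force: [2.2, 3.5, 5.2]
opening: 0.004
```

Call:
{"fn": "servo_tool", "kwargs": {"targets": [[[0,0,-0.0005],[0,0,0]],[[0,0,-0.0005],[0,0,0]],[[0,0,-0.0005],[0,0,0]]]}}

```text
time_s: 9.3
position: [0.5337, -0.0325, 0.0903]
tcp_rot: [[-0.925, 0.38, 0.001], [0.38, 0.925, 0.0], [-0.001, 0.0, -1.0]]
force: [2.1, 3.1, 4.3]
opening: 0.007
```

Call:
{"fn": "servo_tool", "kwargs": {"targets": [[[0,0,-0.0005],[0,0,0]],[[0,0,-0.0005],[0,0,0]],[[0,0,-0.0005],[0,0,0]]]}}

```text
time_s: 9.68
position: [0.5336, -0.0327, 0.0908]
tcp_rot: [[-0.925, 0.38, 0.001], [0.38, 0.925, -0.0], [-0.001, 0.0, -1.0]]
force: [1.7, 1.6, 4.4]
opening: 0.01
```

Call:
{"fn": "servo_tool", "kwargs": {"targets": [[[0,0,-0.02],[0,0,0]],[[0,0,-0.045],[0,0,0]],[[0,-0.03,-0.06],[0,0,0]],[[0,-0.07,-0.06],[0,0,0]],[[0,-0.11,-0.06],[0,0,0]],[[0,-0.15,-0.06],[0,0,0]],[[-0.001,-0.182,-0.06],[0,0,0]],[[-0.001,-0.182,-0.06],[0,0,0]],[[-0.001,-0.182,-0.04],[0,0,0]],[[-0.001,-0.182,-0.02],[0,0,0]],[[-0.001,-0.182,-0.005],[0,0,0]],[[-0.001,-0.182,-0.005],[0,0,0]]], "gripper": 0.046}}

```text
time_s: 11.18
position: [0.4642, -0.2001, 0.0945]
tcp_rot: [[-0.925, 0.379, -0.003], [0.379, 0.925, 0.002], [0.004, 0.001, -1.0]]
force: [0.7, -0.5, 0.0]
opening: 0.527
```

```bash
python3 wshot.py w3
python3 - <<'E'
import cv2,numpy as np
a=cv2.imread("pics/w3.png")[130:400,80:480]
cv2.imwrite("pics/w3c.png",cv2.resize(a,None,fx=2,fy=2,interpolation=2))
E
```

```text
11.175 [ 0.46415785 -0.20008463  0.09446867] [ 0.72020635 -0.50129347  0.00454164] 0.5268612126794452
```

View pics/w3c.png

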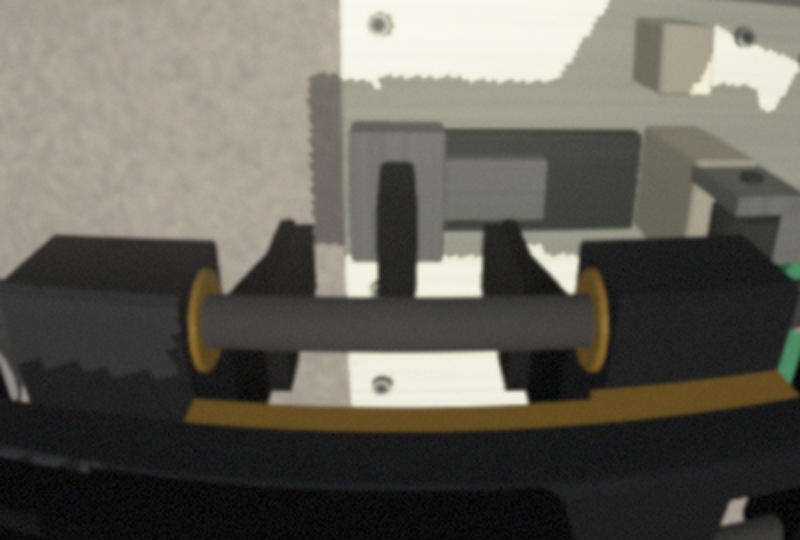

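The fin (column 397) sits centred between the fingers (315 and 485), with nothing in their way. Lowering and gripping.

Call:
{"fn": "servo_tool", "kwargs": {"targets": [[[0,0,0.015],[0,0,0]],[[0,0,0.03],[0,0,0]],[[0,0,0.043],[0,0,0]],[[0,0,0.043],[0,0,0]],[[0,0,0.043],[0,0,0]]]}}

```text
time_s: 11.85
position: [0.4652, -0.2014, 0.0526]
tcp_rot: [[-0.925, 0.38, -0.0], [0.38, 0.925, 0.0], [0.0, 0.0, -1.0]]
force: [0.9, 0.4, -0.1]
opening: 0.526
```

Call:
{"fn": "servo_tool", "kwargs": {"targets": [[[0,0,0],[0,0,0]],[[0,0,0],[0,0,0]],[[0,0,0],[0,0,0]],[[0,0,0],[0,0,0]],[[0,0,0],[0,0,0]],[[0,0,0],[0,0,0]]], "gripper": 0.0}}

```text
time_s: 12.6
position: [0.4653, -0.201, 0.0529]
tcp_rot: [[-0.925, 0.38, 0.0], [0.38, 0.925, 0.0], [-0.0, 0.0, -1.0]]
force: [0.9, 3.0, 2.7]
opening: 0.138
```

Call:
{"fn": "servo_tool", "kwargs": {"targets": [[[0,0.003,0],[0,0,0]],[[0,0.006,0],[0,0,0]],[[0,0.009,0],[0,0,0]],[[0,0.012,0],[0,0,0]],[[0,0.014,0],[0,0,0]],[[0,0.016,0],[0,0,0]],[[0,0.016,0],[0,0,0]],[[0,0.016,0],[0,0,0]],[[0,0.016,0],[0,0,0]]]}}

```text
time_s: 13.72
position: [0.4705, -0.1887, 0.0529]
tcp_rot: [[-0.926, 0.378, -0.001], [0.378, 0.926, -0.003], [-0.0, -0.003, -1.0]]
force: [-5.1, -7.6, 2.4]
opening: 0.13
```

Call:
{"fn": "servo_tool", "kwargs": {"targets": [[[0,0.001,0],[0,0,0]],[[0,0.002,0],[0,0,0]],[[0,0.002,0],[0,0,0]],[[0,0.002,0],[0,0,0]]]}}

```text
time_s: 14.22
position: [0.4712, -0.187, 0.0529]
tcp_rot: [[-0.926, 0.378, -0.001], [0.378, 0.926, -0.003], [0.0, -0.004, -1.0]]
force: [-4.5, -7.9, 1.3]
opening: 0.135
```

Call:
{"fn": "servo_tool", "kwargs": {"targets": [[[0,-0.0015,0],[0,0,0]],[[0,-0.0028,0],[0,0,0]],[[0,-0.0028,0],[0,0,0]]]}}

```text
time_s: 14.6
position: [0.4711, -0.1872, 0.0529]
tcp_rot: [[-0.925, 0.38, 0.0], [0.38, 0.925, -0.0], [-0.0, -0.0, -1.0]]
force: [-0.3, -0.3, 3.6]
opening: 0.134
```

Call:
{"fn": "servo_tool", "kwargs": {"targets": [[[0,-0.0028,0],[0,0,0]],[[0,-0.0028,0],[0,0,0]],[[0,-0.0028,0],[0,0,0]],[[0,-0.0028,0],[0,0,0]]], "gripper": 0.046}}

```text
time_s: 15.1
position: [0.4697, -0.1899, 0.0526]
tcp_rot: [[-0.925, 0.38, -0.0], [0.38, 0.925, 0.0], [0.0, -0.0, -1.0]]
force: [0.0, 0.1, 0.7]
opening: 0.483
```

Call:
{"fn": "servo_tool", "kwargs": {"targets": [[[0,0,-0.03],[0,0,0]],[[0,0,-0.065],[0,0,0]],[[0,0.03,-0.08],[0,0,0]],[[0,0.07,-0.08],[0,0,0]],[[0,0.11,-0.08],[0,0,0]],[[0,0.15,-0.08],[0,0,0]],[[0.001,0.17,-0.08],[0,0,0]],[[0.001,0.17,-0.07],[0,0,0]],[[0.001,0.17,-0.06],[0,0,0]],[[0.001,0.17,-0.05],[0,0,0]],[[0.001,0.17,-0.05],[0,0,0]],[[0.001,0.17,-0.05],[0,0,0]]], "gripper": 0.0}}

```text
time_s: 16.6
position: [0.5335, -0.0328, 0.1026]
tcp_rot: [[-0.925, 0.381, -0.0], [0.381, 0.925, 0.0], [0.0, -0.0, -1.0]]
force: [-0.4, -0.0, -0.2]
opening: 0.008
```

Call:
{"fn": "servo_tool", "kwargs": {"targets": [[[0,0,0.004],[0,0,0]],[[0,0,0.008],[0,0,0]],[[0,0,0.01],[0,0,0]],[[0,0,0.012],[0,0,0]],[[0,0,0.014],[0,0,0]],[[0,0,0.0155],[0,0,0]],[[0,0,0.0155],[0,0,0]],[[0,0,0.0155],[0,0,0]]]}}

```text
time_s: 17.6
position: [0.5337, -0.0317, 0.0884]
tcp_rot: [[-0.925, 0.38, 0.001], [0.38, 0.925, 0.0], [-0.001, 0.001, -1.0]]
force: [-0.9, 2.1, 8.6]
opening: 0.007
```

```bash
python3 st.py
```

```text
17.8 [-1.63282388  2.49550268  8.51926478] [0.49233656 0.22033934 0.35189208] [ 0.53371781 -0.03172447  0.08837357]
```

Call:
{"fn": "servo_tool", "kwargs": {"targets": [[[0,0,0.0015],[0,0,0]],[[0,0,0.003],[0,0,0]],[[0,0,0.0041],[0,0,0]],[[0,0,0.0041],[0,0,0]],[[0,0,0.0041],[0,0,0]],[[0,0,0.0041],[0,0,0]],[[0,0,0.0041],[0,0,0]]]}}

```text
time_s: 18.73
position: [0.5339, -0.0315, 0.0847]
tcp_rot: [[-0.925, 0.38, 0.001], [0.38, 0.925, 0.001], [-0.001, 0.001, -1.0]]
force: [-2.1, 2.7, 11.2]
opening: 0.007
```

```bash
python3 st.py
```

```text
18.925 [-1.72817304  3.02620944 11.01828635] [0.42392545 0.346429   0.58333953] [ 0.53389258 -0.03149593  0.08467423]
```

Call:
{"fn": "servo_tool", "kwargs": {"targets": [[[0,0,0.0003],[0,0,0]],[[0,0,0.0003],[0,0,0]],[[0,0,0.0003],[0,0,0]],[[0,0,0.0003],[0,0,0]],[[0,0,0.0003],[0,0,0]],[[0,0,0.0003],[0,0,0]],[[0,0,0.0003],[0,0,0]],[[0,0,0.0003],[0,0,0]]]}}

```text
time_s: 19.98
position: [0.5339, -0.0315, 0.0844]
tcp_rot: [[-0.925, 0.38, 0.001], [0.38, 0.925, 0.001], [-0.001, 0.001, -1.0]]
force: [-2.8, 2.9, 11.1]
opening: 0.006
```

```bash
python3 st.py; python3 wshot.py w4
python3 - <<'E'
from h import *
from rig import eyes
c=eyes.capture("scene");b=c["pixels"];a=cv2.imread("pics/scene.png")
ex=np.array([.924,-.382,0]);ey=np.array([.382,.924,0]);O=ex*.5055+ey*(.174-.04)
for dz in(0,.0144,.0186): print(dz,proj(c,O+ey*.114+[0,0,.0815-dz]))
f=lambda i:cv2.resize(i,(400,400),interpolation=2)
cv2.imwrite("pics/tip.png",np.hstack([f(a[215:265,270:320]),f(b[215:265,270:320])]))
E
```

```text
20.175 [-2.11236412  2.91159651 11.17141469] [0.62899113 0.31420685 0.28891742] [ 0.53389536 -0.03147925  0.08439882]
20.225 [ 0.53391542 -0.03147857  0.08439864] [-1.40216282  3.03896903 11.58713985] 0.006116375160547092
0 [299.20877969 240.76723817]
0.0144 [299.16036419 244.4003697 ]
0.0186 [299.14642497 245.44637781]
```

View pics/tip.png

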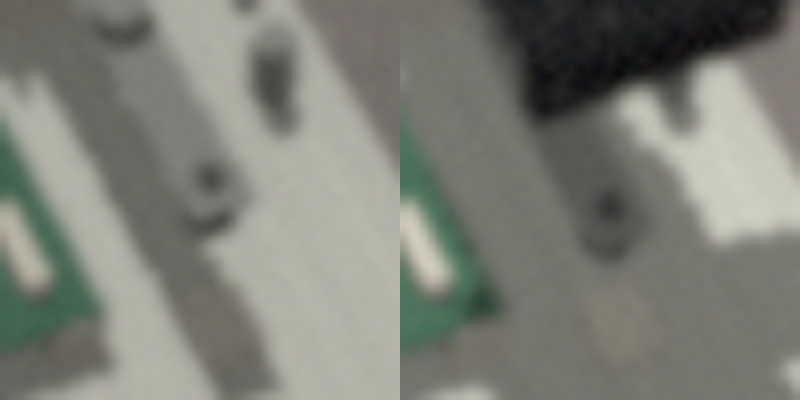

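The tip hole moved from (208,178) to (210,205) in the enlarged crop, about 3.4 px. I'll measure it to subpixel.

Run:
```python
from h import *
from rig import eyes
ex=np.array([.924,-.382,0]);ey=np.array([.382,.924,0]);O=ex*.5055+ey*.134
a=cv2.imread("pics/scene.png").astype(np.float32)
cs=[eyes.capture("scene") for _ in range(8)];c=cs[0];b=np.mean([k["pixels"].astype(np.float32) for k in cs],0)
def hole(im,x,y):
    g=cv2.GaussianBlur(cv2.cvtColor(im.astype(np.float32),6),(0,0),.7);w=g[y-3:y+4,x-3:x+4];p=np.clip(np.median(w)-6-w,0,None)
    Y,X=np.mgrid[y-3:y+4,x-3:x+4];return (p*X).sum()/p.sum(),(p*Y).sum()/p.sum()
h0=hole(a,296,237);h1=hole(b,296,240);print(h0,h1)
L=[(l,proj(c,O+ey*(l-.03)+[0,0,.0815])) for l in(.126,.130,.134,.138)];print(L)
for l in(.130,.136):
  for th in(.09,.1,.114,.13,.15): print(l,th,proj(c,O+ey*(l*np.cos(th)-.03)+[0,0,.0815-l*np.sin(th)])-proj(c,O+ey*(l-.03)+[0,0,.0815]))
```

```text
(np.float64(295.8027790467777), np.float64(236.91210853004034)) (np.float64(295.72157358800484), np.float64(240.50548601026279))
[(0.126, array([295.85940723, 234.87569102])), (0.13, array([296.59863706, 236.17599651])), (0.134, array([297.34075283, 237.48137838])), (0.138, array([298.08577148, 238.79186639]))]
0.13 0.09 [-0.11461396  2.79992792]
0.13 0.1 [-0.13911845  3.08609364]
0.13 0.114 [-0.17732199  3.47821698]
0.13 0.13 [-0.22651916  3.914146  ]
0.13 0.15 [-0.29625814  4.4406401 ]
0.136 0.09 [-0.12994185  2.91941071]
0.136 0.1 [-0.15673931  3.21744561]
0.136 0.114 [-0.19834529  3.62571209]
0.136 0.13 [-0.2517025   4.07941368]
0.136 0.15 [-0.32704288  4.62710894]
```

The hole shift gives a tongue angle of about 0.115 rad (8 mm) at 7.6 mm of TCP travel. I'll nudge the force nearer 12 N, hold, then withdraw.

Call:
{"fn": "servo_tool", "kwargs": {"targets": [[[0,0,0.0003],[0,0,0]],[[0,0,0.0003],[0,0,0]],[[0,0,0.0003],[0,0,0]],[[0,0,0.0003],[0,0,0]],[[0,0,0.0003],[0,0,0]],[[0,0,0.0003],[0,0,0]],[[0,0,0.0003],[0,0,0]],[[0,0,0.0003],[0,0,0]],[[0,0,0.0003],[0,0,0]],[[0,0,0.0003],[0,0,0]]]}}

```text
time_s: 21.98
position: [0.5339, -0.0315, 0.0841]
tcp_rot: [[-0.925, 0.38, 0.001], [0.38, 0.925, 0.001], [-0.001, 0.001, -1.0]]
force: [-1.6, 3.2, 11.8]
opening: 0.002
```

```bash
python3 st.py
```

```text
22.175 [-1.51812863  3.12948364 11.49613466] [0.1548538  0.50472846 0.28145316] [ 0.53391693 -0.03146629  0.08414028]
```

Call:
{"fn": "servo_tool", "kwargs": {"targets": [[[0,0,-0.003],[0,0,0]],[[0,0,-0.006],[0,0,0]],[[0,0,-0.01],[0,0,0]],[[0,0,-0.03],[0,0,0]],[[0,0,-0.06],[0,0,0]],[[0,0,-0.1],[0,0,0]],[[0.04,0,-0.14],[0,0,0]],[[0.07,0,-0.14],[0,0,0]],[[0.1,0,-0.14],[0,0,0]],[[0.12,0,-0.14],[0,0,0]],[[0.12,0,-0.14],[0,0,0]],[[0.12,0,-0.14],[0,0,0]]]}}

```text
time_s: 23.72
position: [0.4238, 0.013, 0.2228]
tcp_rot: [[-0.925, 0.38, 0.002], [0.38, 0.925, -0.001], [-0.002, 0.0, -1.0]]
force: [-0.3, -1.0, 0.2]
opening: 0.009
```

```bash
python3 st.py
python3 - <<'E'
from h import *
from rig import eyes
b=eyes.capture("scene")["pixels"];f=lambda i:cv2.resize(i,(400,400),interpolation=2);a=cv2.imread("pics/scene.png")
cv2.imwrite("pics/end.png",np.hstack([f(a[150:300,200:350]),f(b[150:300,200:350])]))
E
```

```text
23.925 [-0.25207794 -0.1916222   0.0040791 ] [0.38304792 0.60903599 0.69340386] [0.42376291 0.01293275 0.22264173]
```

View pics/end.png

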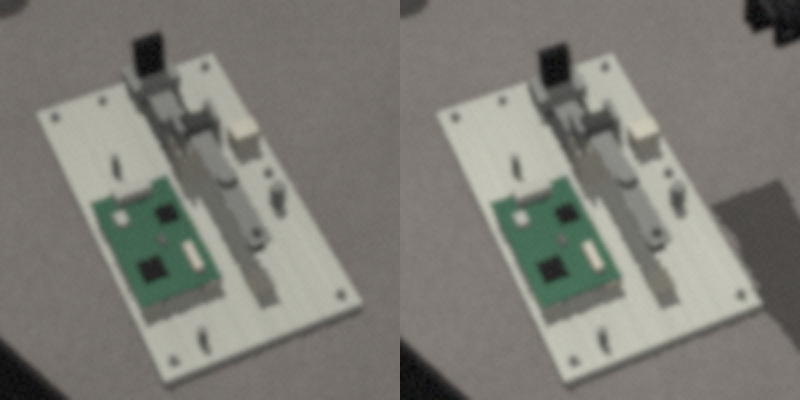

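The tongue is back up, with its hole at (257,232) before and after. The fin has moved forward, from (148,55) to (155,65), the bystanders are unmoved and the hand is clear. Handing in.

```bash
python3 -c "
from rig import order;print(order.hand_in())"
```

```text
the job is handed in; nothing more can be done
None
```

I tested the hold-down as found, moved the adjuster about 15 mm towards the tongue, and a 12 N press now takes the boss down about 8 mm. The job is handed in, at about 24 s of the 72 s allowed; no verdict is reported.

| Press | Vertical force | Total force | Fingertip travel | Tongue at the boss |
|---|---|---|---|---|
| As found, held over 1 s | 11.7 N | 12.5 N | 12.4 mm | well over 9.3 mm |
| Final, first hold of about 1.5 s | 11.2 N | about 11.7 N | 7.6 mm | about 0.115 rad (8 mm) |
| Final, last hold of about 1.5 s | 11.5 N | about 12.0 N | 7.9 mm | about 0.12 rad, estimated |

- **Last look:** the tongue is back at its raised place, the adjuster stands where it was set, the board, block and dowel on the plate are unmoved, and the hand is clear. I did not re-check the items on the bench, but the arm only passed high over them.
- **Disagreements:**
  - The force rose about 0.7 N per mm of fingertip travel instead of 0.58. The fingers probably bear on the root-side rim of the boss, so fingertip travel reads slightly less than the boss's own.
  - I therefore took the final angle from how far the tongue's tip hole moved in the scene camera, good to about 0.01 rad. It was measured in the first hold only.
  - The 0.12 rad for the last hold is worked out from the extra travel. The boss sat sideways-loaded by 3 to 4 N in both presses, so both force figures are given.

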